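# Put the seasonings back in their rack and tray

## Robot

A 6-joint arm with a two-finger parallel gripper is mounted at the origin on a cart in front of the work surface, level with it; the furniture and walls round the work are solid. World frame = base frame: x ahead of the robot, y to its left, z up, the work surface at z = 0. Lengths are in m, angles in rad, forces in N, time in s.
With the tool pointing down it reaches from about 0.275 to 1 m from the base axis. Payload 8.4 kg.
Tool frame: the origin (TCP) lies on the centre line of the jaws, within the pads' length; the fingertips stand 17 mm ahead of it and the grasp point (between the pads) lies 2 mm behind it (bot.tcp_to_tips is the z of the fingertips in the tool frame, in m); z points along the fingers, y is the line along which they close (so a half turn about z gives the same grasp; the last joint's range is limited). The gripper opens to 85 mm and grips with 20 to 120 N. Pads are 22 mm wide; open, the fingers measure 114 mm over their backs; the gripper's body (76 mm by 85 mm) begins 54 mm behind the grasp point. The pads swing forward as they close: fully open they stand 13 mm farther back than shut.
Start: joints at [-1.154, 0.353, 1.633, -0, 1.155, -0.002], TCP at [0.254, -0.571, 0.248] pointing down, gripper open.
Joint ranges: [-2.63, 2.63], [-0.92, 2.1], [0.06, 2.66], [-1.3, 4.44], [0, 2.69], [-3.02, 3.02]. Speed limits (rad/s): [2.22, 2.22, 2.79, 3.14, 3.14, 3.14].

## Interface

Orientations are given as a unit quaternion [x, y, z, w].
In Python, from workcell import bot, hand, kinematics, get_obs, vision, hand_in gives the robot as it stands. The module is installed in compiled form; this text tells all that it offers. Calls block until the motion is done:
- bot.reach(position, orientation): joint-space move of the TCP to a pose.
- bot.servo_line(position, ori=None, velocity=0.15): straight line of the TCP; ori=None keeps the orientation; velocity is the mean speed in m/s.
- bot.goto_joints(angles): joint-space move.
- hand.move_gripper(opening, strength=None): finger opening in m; strength is the grip in N (None keeps the last); returns when the fingers have stopped.
- bot.dwell(seconds).
- kinematics.solve_ik(position, orientation): joint angles nearest the present ones, or None.
- get_obs(): the state.
- vision.read_camera(name): name is "scene" or "top"; returns a dict with "frame" (400x640x3 uint8, red, green, blue), "intrinsics" (3x3 intrinsics, pixels), "dist" ([k1, k2, p1, p2, k3] as OpenCV has them; the pictures are not rectified), "view" (4x4, takes a point from world to camera coordinates). Camera axes: x right, y down, z forward; pixel columns grow to the right and rows downward; lengths in m; the calibration is good to about 2 mm. A picture is of the moment at which its call begins. There is no depth.
A pose or a line that the arm cannot do raises bot.IKError and nothing moves.
- hand_in(): hands the job in; it is judged then, once.
The state is a dict: "time_s": time; "joint_pos": joint angles; "joint_vel": joint speeds; "joint_efforts": joint torques, N m; "position": TCP position; "orientation": TCP orientation; "wrist_force": force on the tool from outside, world axes, zero at the start; "ft_torque": the same for the moment, N m; "gripper_width": finger opening in m; "grip_force": force on a finger pad.
Only numpy, scipy, OpenCV 4.12 (cv2) and the standard library are available. Lean on these libraries where they do the work, as an engineer would, in place of code of your own. Each camera call takes 0.05 s, during which the arm holds its last target. There are 200 camera calls.

## Task

Put the seasonings away: stand the two slim dark-capped spice jars in the round holes of the wooden rack, and the two dome-topped shakers in the compartments of the metal tray, one to each place, upright and down on the bottom. They are glass, so set them down rather than dropping them, and do not tip them over. Leave the two wide jars and the small tin where they stand.

Things in the scene. Friction and masses are not known exactly. Their poses are not given: they have to be found in the camera images.
- spice_jar_a: spice jar: slim straight clear round jar with a tall dark flat-topped cap, 41 mm in diameter, 105 mm high, about 0.11 kg, standing upright. Origin: centre of its underside, z up. One of two alike; either may go in either hole of the rack
- spice_jar_b: spice jar: slim straight clear round jar with a tall dark flat-topped cap, 41 mm in diameter, 105 mm high, about 0.11 kg, standing upright. Origin: centre of its underside, z up. One of two alike; either may go in either hole of the rack
- shaker_a: shaker: short clear round body with a domed pale grey pierced top, 44 mm in diameter up to 74 mm height, the dome narrows to 34 mm or less above, 90 mm high in all, about 0.1 kg, standing upright. Origin: centre of its underside, z up. One of two alike; either may go in either compartment of the tray
- shaker_b: shaker: short clear round body with a domed pale grey pierced top, 44 mm in diameter up to 74 mm height, the dome narrows to 34 mm or less above, 90 mm high in all, about 0.1 kg, standing upright. Origin: centre of its underside, z up. One of two alike; either may go in either compartment of the tray
- spice_rack: low wooden rack, fixed to the worktop, 92 x 180 mm (x, y), a block 34 mm high with end cheeks 40 mm high; two round holes of 58 mm diameter, open at the top, centred at y = -40 and y = +40 mm (x = 0) in its frame, 26 mm deep, their floors 8 mm above the worktop. Origin: centre of its underside on the worktop; y runs along the row of holes, z up
- cruet_tray: shallow grey metal tray, fixed, 74 x 160 mm (x, y), rim 32 mm high, end loops out to y = +-95 mm; a 4 mm wall, 24 mm high, across its middle leaves two compartments, each 66 mm (x) by 74 mm (y), centred at x = 0, y = -39 and +39 mm in its frame, floors 4 mm above the worktop. Origin: centre of its underside on the worktop; y along the row of compartments, z up
- salsa_jar: bystander: wide jar of red sauce with a yellow lid, 66 mm in diameter, 100 mm high. Not to be moved. Origin: centre of its underside, z up.
- clear_jar: bystander: wide empty clear jar with a dark brown lid, 64 mm in diameter, 99 mm high. Not to be moved. Origin: centre of its underside, z up.
- paste_tin: bystander: small closed tin, 57 mm in diameter, 72 mm high. Not to be moved. Origin: centre of its underside, z up.
Not all that is in view belongs to the job. Leave any purple look-alike of the shaker_b alone.

How it is judged:
By the outcome, as a careful person would: the job done as asked, in the order asked, and still so for the second after the job is handed in, with the robot touching nothing.
It also fails if it takes over 88 s, if anything falls off the work surface, if the arm or the gripper's body presses on something with over 40 N, if the wrist force passes 120 N, or if a joint passes its speed limit or range.

## Working session

There is one attempt and no reset: what is moved stays moved. The work goes in short steps, each a Python script; the robot and the scene stay as the last script left them, time stands still between calls to the robot, and variables do not carry over. Pictures are saved under pics/ and viewed, at most 14 in all, crops included, and the job is handed in when it is done.

```bash
mkdir -p pics; python3 - <<'E'
from workcell import vision,get_obs
import cv2
for n in("scene","top"):
    c=vision.read_camera(n); cv2.imwrite(f"pics/{n}0.png",c["frame"][:,:,::-1]); print(n,c["intrinsics"].round(1).tolist(),c["dist"],c["view"].round(4).tolist())
o=get_obs();print(o["time_s"],o["orientation"],o["gripper_width"])
E
```

```text
scene [[470.6, 0.0, 317.0], [0.0, 470.6, 202.2], [0.0, 0.0, 1.0]] [-0.10222897  0.          0.          0.          0.        ] [[-0.8256, -0.5642, -0.0092, 0.3934], [-0.3528, 0.5288, -0.7719, 0.2043], [0.4404, -0.634, -0.6357, 0.9208], [0.0, 0.0, 0.0, 1.0]]
top [[473.0, 0.0, 318.3], [0.0, 473.0, 192.3], [0.0, 0.0, 1.0]] [-0.07713463  0.          0.          0.          0.        ] [[0.0179, -0.9997, 0.0148, -0.0268], [-0.995, -0.0193, -0.0976, 0.475], [0.0979, -0.0129, -0.9951, 1.1559], [0.0, 0.0, 0.0, 1.0]]
0.1 [ 9.78155339e-01  2.07874342e-01 -1.21225669e-04 -6.12911087e-04] 0.08541721120777704
```

View pics/scene0.png

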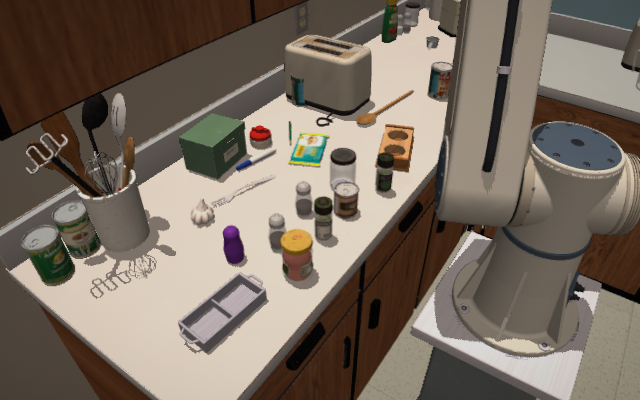

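View pics/top0.png

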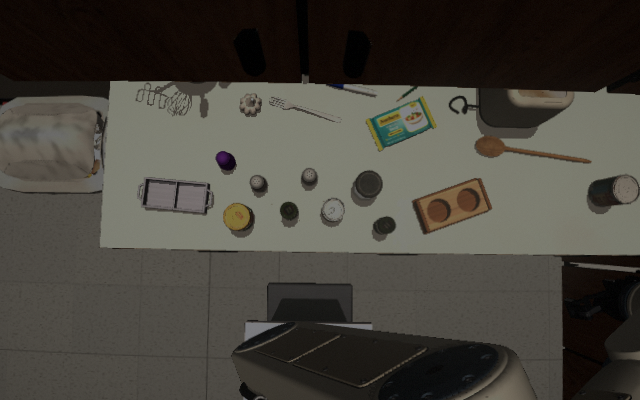

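The scene view shows the spice jars at about (385,170) and (323,217), the shakers at (303,197) and (277,230), the tray at (225,310) and the rack at (396,148). In the top view the jars are at (289,211) and (384,225), the shakers at (258,184) and (309,177), the tray at (176,196) and the rack at (452,206). I'll enlarge the top view next.

```bash
python3 - <<'E'
import cv2
a=cv2.imread("pics/top0.png")[140:250,125:325]; b=cv2.imread("pics/top0.png")[140:250,325:525]
f=lambda a:cv2.convertScaleAbs(cv2.resize(a,None,fx=4,fy=4,interpolation=cv2.INTER_CUBIC),alpha=1.6)
cv2.imwrite("pics/c1.png",f(a));cv2.imwrite("pics/c2.png",f(b))
s=cv2.imread("pics/scene0.png")[120:360,170:430];cv2.imwrite("pics/c3.png",cv2.resize(s,None,fx=2.5,fy=2.5,interpolation=cv2.INTER_CUBIC))
E
```

```text
(no output)
```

View pics/c1.png

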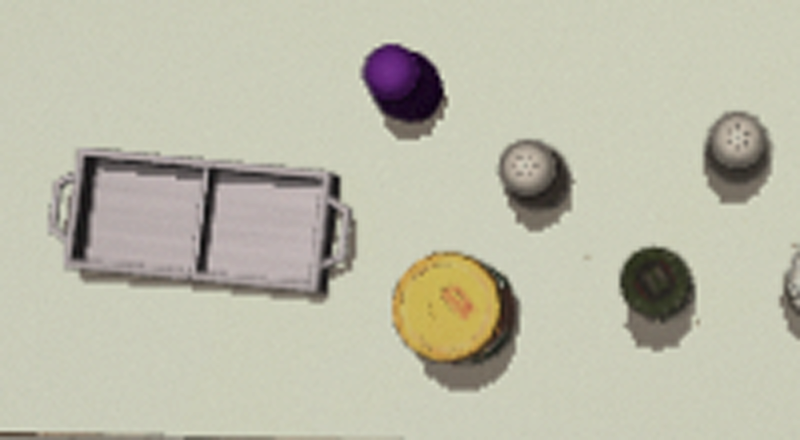

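View pics/c2.png

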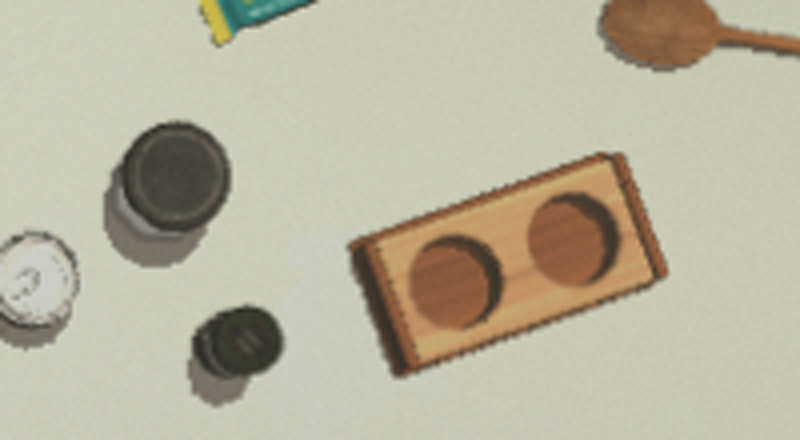

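View pics/c3.png

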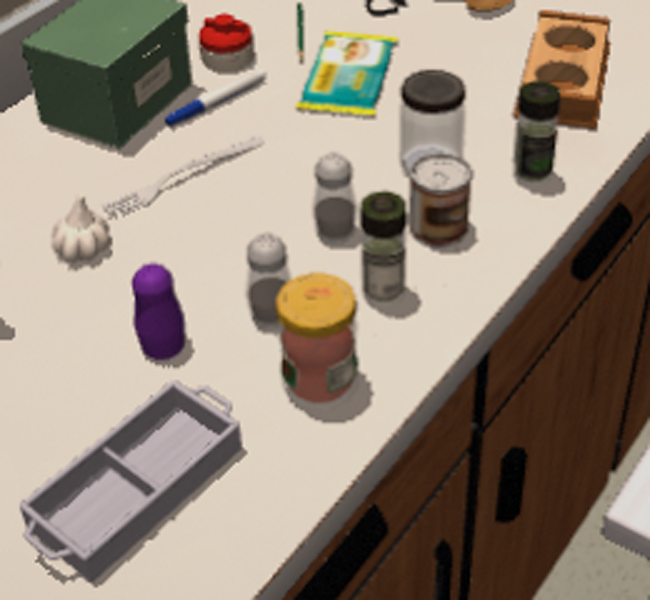

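Top-down crops are clear: caps at c1 (656,283) and c2 (248,341), dome tops at c1 (528,167) and (737,137), rack holes at c2 (455,282) and (574,239), and tray rim corners at c1 (80,150), (338,172), (325,297) and (68,270). I'll cast rays from these and overlay the results on both views as a check.

```bash
cat > geo.py <<'E'
import numpy as np,cv2
from workcell import vision
def ray(c,px,z):
    u=cv2.undistortPoints(np.array([[px]],float),c["intrinsics"],c["dist"])[0,0]
    R,t=c["view"][:3,:3],c["view"][:3,3]; o=-R.T@t; d=R.T@np.array([u[0],u[1],1]); return o+d*(z-o[2])/d[2]
def proj(c,p):
    V=c["view"];return cv2.projectPoints(np.array(p,float),cv2.Rodrigues(V[:3,:3])[0],V[:3,3],c["intrinsics"],c["dist"])[0][:,0]
E
python3 - <<'E'
from geo import *
c=vision.read_camera("top"); s=vision.read_camera("scene")
A=lambda x,y:((x+.5)/4-.5+125,(y+.5)/4-.5+140)
B=lambda x,y:((x+.5)/4-.5+325,(y+.5)/4-.5+140)
P={"jA":(A(656,283),.105,.0205),"jB":(B(248,341),.105,.0205),"sA":(A(528,167),.09,.022),"sB":(A(737,137),.09,.022),"salsa":(A(446,306),.1,.033),"clear":(B(177,175),.099,.032),"tin":(B(30,280),.072,.0285),"purple":(A(392,70),.09,.022),
"h1":(B(455,282),.034,.029),"h2":(B(574,239),.034,.029),"t1":(A(80,150),.032,0),"t2":(A(338,172),.032,0),"t3":(A(325,297),.032,0),"t4":(A(68,270),.032,0)}
a=np.linspace(0,2*np.pi,60)
for k,(px,z,r) in P.items():
    p=ray(c,px,z); print(k,p.round(4))
    for im,cc in((c["frame"],c),(s["frame"],s)):
        hs=(z,) if k[0] in"ht" and k!="tin" else (0,.074 if k[0:2] in("sA","sB","pu") else z)
        for h in hs:
            for q in proj(cc,np.c_[p[0]+r*np.cos(a),p[1]+r*np.sin(a),0*a+h]):
                x,y=np.round(q).astype(int)
                if 0<=x<640 and 0<=y<400: im[y,x]=(255,0,255)
t=cv2.resize(c["frame"][140:250,125:525],(800,220)); u=cv2.resize(s["frame"][110:360,170:430],None,fx=1.5,fy=1.5)
o=np.zeros((600,800,3),np.uint8);o[:220]=t;o[220:595,:390]=u
cv2.imwrite("pics/ov.png",o[:,:,::-1])
E
```

```text
jA [0.4241 0.0509 0.105 ]
jB [ 0.3947 -0.1764  0.105 ]
sA [0.4919 0.1286 0.09  ]
sB [0.5121 0.0059 0.09  ]
salsa [0.4087 0.1726 0.1   ]
clear [ 0.4913 -0.1351  0.099 ]
tin [ 0.4298 -0.051   0.072 ]
purple [0.5482 0.2112 0.09  ]
h1 [ 0.4357 -0.3169  0.034 ]
h2 [ 0.4639 -0.3925  0.034 ]
t1 [0.5042 0.4163 0.032 ]
t2 [0.4934 0.2535 0.032 ]
t3 [0.4157 0.2584 0.032 ]
t4 [0.4291 0.4198 0.032 ]
```

View pics/ov.png

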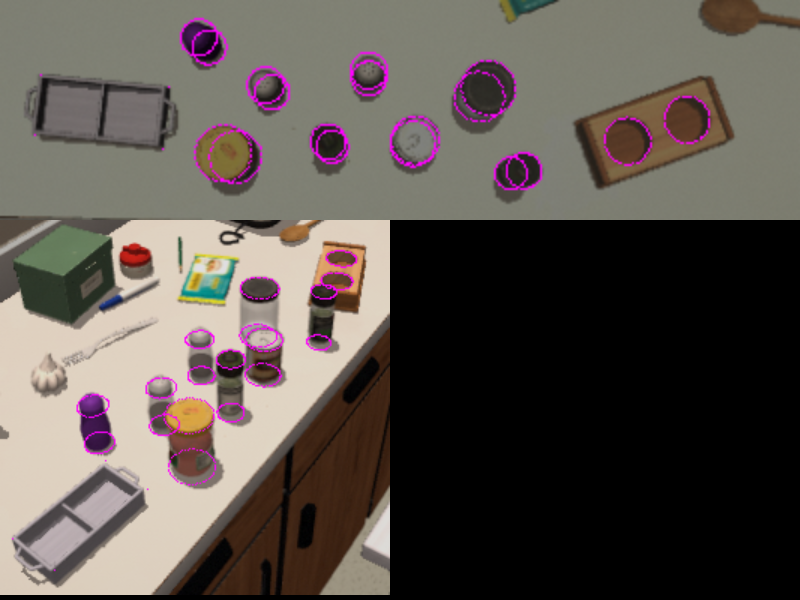

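The overlay matches the objects in both views: jar bases, shaker bodies and hole rims all line up. I'll move the first jar now.

```bash
cat > pp.py <<'E'
import numpy as np
from workcell import bot,hand,get_obs
Z=.25
def q(deg):
    a=np.radians(deg+90)/2; return [np.cos(a),np.sin(a),0,0]
def go(src,dst,h,floor,dp,dd,opening=.066):
    """h: TCP height above the object's base; dp, dd: closing directions (deg)"""
    bot.reach([*src,Z-.03],q(dp)); hand.move_gripper(opening,40)
    bot.servo_line([*src,h],velocity=.15)
    hand.move_gripper(0.02,40); o=get_obs(); print("grip",o["time_s"],o["gripper_width"],o["grip_force"],o["wrist_force"].round(1))
    bot.servo_line([*src,Z],velocity=.25); bot.reach([*dst,Z],q(dd))
    print("held",get_obs()["gripper_width"])
    bot.servo_line([*dst,h+floor+.03],velocity=.2); bot.servo_line([*dst,h+floor+.001],velocity=.04)
    bot.dwell(.2); o=get_obs(); print("down",o["time_s"],o["wrist_force"].round(1),o["position"].round(4))
    hand.move_gripper(opening); bot.servo_line([*dst,Z-.02],velocity=.2); print("t",get_obs()["time_s"])
E
python3 - <<'E'
from pp import *
from geo import *
go((.3947,-.1764),(.4639,-.3925),.073,.008,20,20)
ims=[cv2.convertScaleAbs(vision.read_camera(n)["frame"][y:y+200,x:x+260,::-1],alpha=1.2) for n,x,y in(("top",290,90),("scene",250,80))]
cv2.imwrite("pics/p1.png",cv2.resize(np.hstack(ims),None,fx=1.5,fy=1.5))
E
```

```text
grip 3.5583 0.040313414102252434 39.5417071133852 [-2.  -0.2  7.6]
held 0.039934033428680654
down 7.2417 [ 0.3  0.1 -0.9] [ 0.4639 -0.3925  0.0819]
t 8.5083
```

View pics/p1.png

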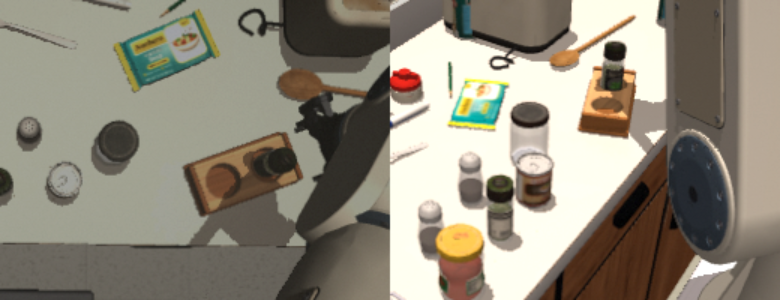

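The jar stands upright in the far hole: at (613,65) in the scene half and (280,162) in the top half. It took 8.5 s in all, so I'll do the rest.

```bash
python3 - <<'E'
from pp import *
from geo import *
go((.4241,.0509),(.4357,-.3169),.073,.008,10,20)
go((.5121,.0059),(.4635,.376),.052,.004,0,-4)
ims=[cv2.convertScaleAbs(vision.read_camera(n)["frame"][y:y+200,x:x+w,::-1],alpha=1.2) for n,x,y,w in(("top",120,90,400),("scene",160,130,130))]
cv2.imwrite("pics/p2.png",cv2.resize(np.hstack(ims),None,fx=1.5,fy=1.5))
E
```

```text
grip 11.9333 0.03983903035029677 39.54239964019507 [-0.8  0.3  6.7]
held 0.039742076804298664
down 16.0833 [0.  0.1 0.1] [ 0.4357 -0.3169  0.0819]
t 17.35
grip 20.425 0.04238155435413054 39.93730902671814 [-1.3 -0.1  4.4]
held 0.04252143988150379
down 24.8 [-2.5 -1.3  5.9] [0.4631 0.3758 0.057 ]
t 26.175
```

View pics/p2.png

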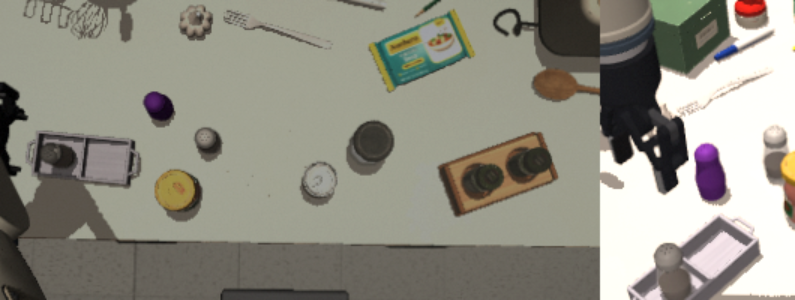

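Both jars are in the rack, near (485,178) and (530,162), and the first shaker stands in the left tray compartment at (57,153). The last shaker is next.

```bash
python3 - <<'E'
from pp import *
from geo import *
go((.4919,.1286),(.4577,.298),.052,.004,0,-4)
bot.reach([.33,0,.35],q(0))
bot.dwell(.5)
ims=[cv2.convertScaleAbs(vision.read_camera(n)["frame"][y:y+h,x:x+w,::-1],alpha=1.2) for n,x,y,w,h in(("top",120,130,400,120),("scene",150,100,310,260))]
ims[0]=cv2.resize(ims[0],(800,240)); ims[1]=cv2.copyMakeBorder(cv2.resize(ims[1],(429,360)),0,0,0,371,0)
cv2.imwrite("pics/p3.png",np.vstack(ims)); print(get_obs()["time_s"])
E
```

```text
grip 29.075 0.04273964681923147 40.007720589637756 [-0.7 -0.6  4.8]
held 0.04252641113048506
down 32.7833 [-2.  -0.9  5. ] [0.4573 0.2978 0.057 ]
t 34.1583
36.0583
```

View pics/p3.png

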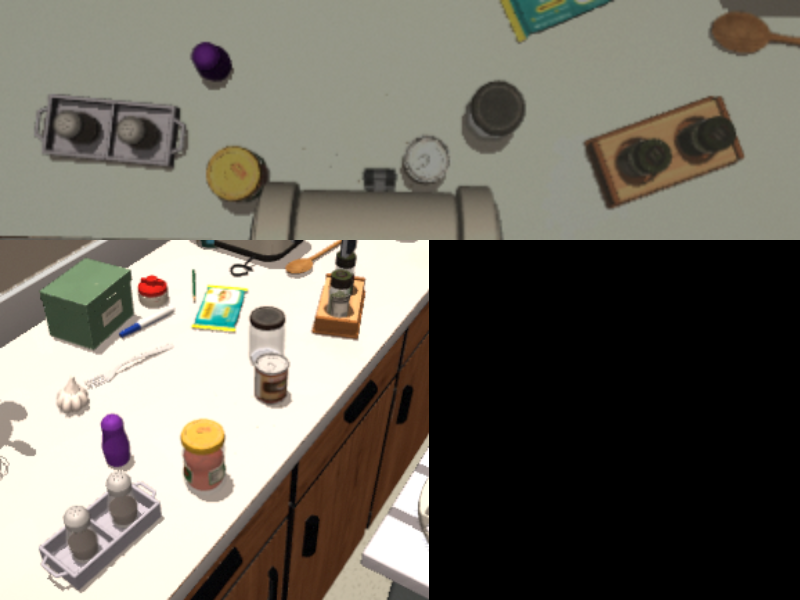

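The jars stand upright in the holes at (342,290) and (346,262), and the shakers in the compartments at (78,530) and (119,497). The wide jars, tin and purple look-alike haven't moved, and the arm is clear.

```bash
python3 -c "
from workcell import hand_in
print(hand_in())"
```

```text
the job is handed in; nothing more can be done
None
```

I've handed the job in: both spice jars stand upright in the rack holes and both shakers stand upright in the tray compartments, with the wide jars, tin and purple look-alike left where they stood, in about 36 s of robot time.

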